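# Walk the tall finds case over the bench strip

## Task

The tall grey finds case is full of flints and its handle must not carry it off the bench, so walk it across the low wooden strip: tip it by its handle onto one foot, swing the other foot over the strip and set it down, then bring the second foot over in the same way, with one foot always on the bench. Leave it standing just beyond the strip, square to it, in the space between the grey crate and the cardboard box with a finger's width free on either side. Let go of it, and do not disturb the crate, the cardboard box or the white tray.

Things in the scene. Friction and masses are not known exactly. Their poses are not given: they have to be found in the camera images.
- case_centre (a point): Centre, 122 mm above the soles, of the tall grey plastic case (0.65 to 0.92 kg): body 60 mm deep (x), 200 mm wide (y), from 16 to 196 mm above the soles; fixed drawer fronts on its -x face, two black rubber feet below, aluminium bar handle on top. Axes: x from drawer fronts to back (away from the robot at the start), y along its width to the left foot, z up.
- case_handle (a point): Middle of the handle bar, 236 mm above the soles, 114 mm above the case's centre; axes as the case. The bar is rectangular, 14 mm thick (x), 120 mm long (y), 16 mm high, on two posts at y = +-55 mm, with 32 mm free height between bar and case top. It can be gripped from above across its 14 mm.
- case_foot_left (a point): Middle of the sole of the left foot (case y = +85 mm). Each foot is a rubber block 30 mm in x, 20 mm in y, 16 mm high; its outer lower edge lies 10 mm farther out (y = 95 mm), and on it the case tips. Axes as the case.
- case_foot_right (a point): Middle of the sole of the right foot (case y = -85 mm, outer lower edge at y = -95 mm). Axes as the case.
- strip: Dark wooden strip fixed to the bench, 14 mm wide (x), 620 mm long (y), 8 mm high. Origin: middle of its underside. x points across it, away from the robot, to the side the case must reach; y along it. The case starts on its -x side; the case's body clears the strip when both feet stand on the bench.
- crate_side (a point): Point at bench height on the side, facing the space, of the grey lidded plastic crate that stands beyond the strip on the +y side; loose, 2.5 kg, 300 mm (x) by 200 mm (y) by 120 mm high. x along that side, away from the robot; y into the crate. The crate reaches from x = -50 to 250 mm, y = 0 to 200 mm, about this point.
- carton_side (a point): Point at bench height on the side, facing the space, of the cardboard box that stands beyond the strip on the -y side; loose, 1.5 kg, 240 mm (x) by 170 mm (y) by 100 mm high. x along that side, away from the robot; y out of the box into the space. The box reaches from x = -50 to 190 mm, y = -170 to 0 mm, about this point.
- tray: Open white card tray with two finds in it, on the near side of the strip to the right; 120 mm (x) by 150 mm (y) by 28 mm high, loose. Origin in the middle of its underside.
Not all that is in view belongs to the job. Leave any purple or red look-alike of the part that bears case_centre alone.

How it is judged:
By the outcome, as a careful person would: the job done as asked, in the order asked, and still so for the second after the job is handed in, with the robot touching nothing.
It also fails if it takes over 48 s, if anything falls off the work surface, if the arm or the gripper's body presses on something with over 40 N, if the wrist force passes 120 N, or if a joint passes its speed limit or range.

## Robot

A 7-joint arm with a two-finger parallel gripper is mounted at the origin on the work surface. World frame = base frame: x ahead of the robot, y to its left, z up, the work surface at z = 0. Lengths are in m, angles in rad, forces in N, time in s.
With the tool pointing down it reaches from about 0.4 to 0.875 m from the base axis. Payload 6.5 kg.
Tool frame: the origin (TCP) lies between the finger pads; the fingertips stand 19 mm ahead of it and the grasp point (between the pads) is the TCP (env.tip_reach is the distance from the TCP to the fingertips, in m); z points along the fingers, y is the direction in which the jaws open and shut (so a half turn about z gives the same grasp; the last joint's range is limited). The gripper opens to 85 mm and grips with 20 to 120 N. Pads are 22 mm wide; open, the fingers measure 114 mm over their backs; the gripper's body (76 mm by 85 mm) begins 54 mm behind the grasp point. The pads swing forward as they close: fully open they stand 13 mm farther back than shut.
Start: joints at [1.222, 0.536, -0.004, 1.538, 0.003, 1.067, -0.071], TCP at [0.181, -0.624, 0.25] pointing down, gripper open.
Joint ranges: [-2.7, 2.7], [-0.37, 2.16], [-1.27, 1.26], [0.24, 2.4], [-1.31, 4.45], [0.19, 1.91], [-2.76, 2.76]. Speed limits (rad/s): [2.39, 2.39, 3.14, 3.14, 3.14, 3.14, 3.14].

## Interface

Orientations are given as a rotation vector (axis times angle).
In Python, from station import env gives the robot as it stands.
- The arm moves only by the shell command python3 -m inch 'ROWS' [OPENING] [FORCE]. ROWS is JSON, a list that holds one entry, the list of rows, each a list of 4 numbers: the shift along the tool's x, y, z in mm, then the turn about the tool's z in rad. In form: [[[dx, dy, dz, turn], ...]]. A call has 1 to 12 rows; each row shifts and turns the commanded pose from where the row before left it, along the tool's axes as they then stand; what a row does not reach is not made up. A row lasts 1/8 s, in which the tool goes at most 62.5 mm and 10.7 degrees, less where a joint would pass 70% of its speed; a pose out of reach is approached as far as the arm can. A call with a gripper value outside its range is refused whole. OPENING is the opening, from 0 (shut) to 1 (fully open), set as the call begins (- or left out, the last holds). The fingers move at their own pace and stop on an object; FORCE is the grip in N (left out, the last holds). Time passes only in rows, so rows that do not move let the fingers close. It gives the time, the measured TCP pose, the force and the opening at its end, in the units of the state.
- env.get_obs(): the state, without advancing time (a new reading comes with each control period).
- env.camera(name): name is "scene" or "top" or "wrist"; returns the picture (384x512x3 uint8, red, green, blue); there is no depth.
- env.camera_model(name): a dict with "camera_matrix" (3x3 intrinsics, pixels), "R" (3x3) and "t" (3): a world point X has camera coordinates R X + t; the wrist camera has in their place "T_tool_cam" (4x4, takes a point from camera to tool coordinates, whose origin is the TCP and whose axes are the flange's). Camera axes: x right, y down, z forward; pixel columns grow to the right and rows downward; lengths in m; the calibration is good to about 2 mm. A picture is of the moment at which its call begins: read the wrist's pose just before it. camera_model takes no time and is no camera call.
- env.sign_off(): hands the job in, once; it reports no verdict.
The state is a dict: "clock": time; "joint_pos": joint angles; "joint_vel": joint speeds; "effort": joint torques, N m; "ee_pos": TCP position; "orientation": TCP orientation; "contact_force": force on the tool from outside, world axes, zero at the start; "ft_torque": the same for the moment, N m; "finger_gap": opening from 0.0 (shut) to 1.0 (fully open).
Only numpy, scipy, OpenCV 4.12 (cv2) and the standard library are available. Lean on these libraries where they do the work, as an engineer would, in place of code of your own. Each camera call takes 0.05 s, during which the arm holds its last target. There are 200 camera calls.

## Working session

There is one attempt and no reset: what is moved stays moved. The work goes in short steps, Python scripts to look and compute and a shell command to move; the robot and the scene stay as the last step left them, time stands still between calls to the robot, and variables do not carry over. Pictures are saved under pics/ and viewed, about 8 in all and at most 12, crops included, and the job is handed in when it is done.

```bash
mkdir -p pics; cat > h.py <<'E'
import numpy as np,cv2
from station import env
from scipy.spatial.transform import Rotation as Ro
def snap(n,f):
    o=env.get_obs(); im=env.camera(n); cv2.imwrite('pics/'+f,im[:,:,::-1]); return im,o
def cam(n,o=None):
    m=env.camera_model(n);K=np.array(m['camera_matrix'])
    if n=='wrist':
        T=np.eye(4);T[:3,:3]=Ro.from_rotvec(o['orientation']).as_matrix();T[:3,3]=o['ee_pos']
        T=np.linalg.inv(T@np.array(m['T_tool_cam']));return K,T[:3,:3],T[:3,3]
    return K,np.array(m['R']),np.array(m['t'])
def ray(c,u,v,z):
    K,R,t=c;C=-R.T@t;d=R.T@np.linalg.solve(K,[u,v,1.]);return C+d*(z-C[2])/d[2]
def proj(c,X):
    K,R,t=c;p=K@(R@np.array(X)+t);return p[:2]/p[2]
E
python3 - <<'E'
from h import *
a,_=snap('top','top0.png');b,_=snap('scene','scene0.png')
for n in('top','scene'):
    c=cam(n);print(n,-c[1].T@c[2],c[0][0,0])
print(env.get_obs())
cv2.imwrite('pics/both.png',cv2.resize(np.hstack([a,b])[:,:,::-1],(800,300)))
E
```

```text
top [0.38072163 0.05260591 1.23636846] 391.8140533371592
scene [ 1.18395346 -0.37000822  1.17274646] 423.0820242966589
{'clock': 0.1, 'joint_pos': array([ 1.22181119,  0.53708166, -0.00443174,  1.53875474,  0.00261125,
        1.0673242 , -0.07119377]), 'joint_vel': array([-2.25113401e-05, -1.70686872e-03,  3.97933079e-04, -3.77719656e-03,
        7.36541266e-04, -8.42097208e-04, -8.60848910e-04]), 'effort': array([ 2.77970146e-03, -5.84562528e+01,  1.05195366e+00, -2.59777129e+01,
        1.26300595e-02,  4.57775153e-03, -1.35007798e-05]), 'ee_pos': array([ 0.18120227, -0.62367344,  0.24951406]), 'orientation': array([-3.10871656e+00, -4.42624957e-01,  5.44972361e-04]), 'contact_force': array([-0.71354176,  0.0542888 , -1.24091084]), 'ft_torque': array([ 0.01829914,  0.03079593, -0.01649327]), 'finger_gap': 1.00060363717556}
```

View pics/top0.png

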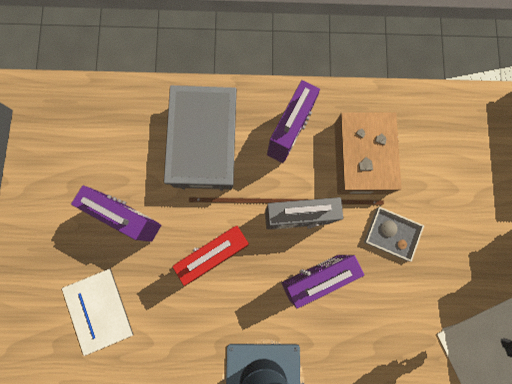

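View pics/scene0.png

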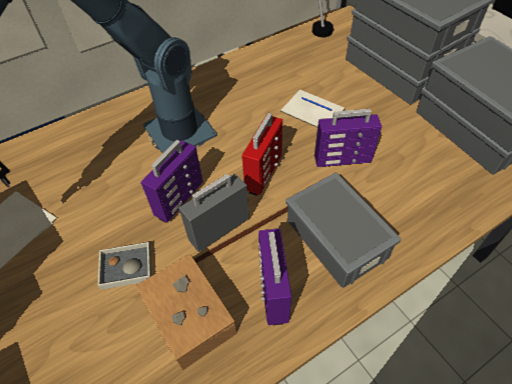

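```bash
python3 - <<'E'
from h import *
im=cv2.imread('pics/top0.png');c=cam('top')
print(ray(c,256,192,0),ray(c,256,180,0))
crop=im[70:270,150:430]
cv2.imwrite('pics/crop.png',cv2.resize(crop,None,fx=2.85,fy=2.85,interpolation=cv2.INTER_CUBIC))
hsv=cv2.cvtColor(im,cv2.COLOR_BGR2HSV)
def comp(mask,box,z,name):
    m=np.zeros(mask.shape,np.uint8);x0,y0,x1,y1=box;m[y0:y1,x0:x1]=mask[y0:y1,x0:x1].astype(np.uint8)*255
    cs,_=cv2.findContours(m,cv2.RETR_EXTERNAL,cv2.CHAIN_APPROX_NONE);k=max(cs,key=cv2.contourArea)
    P=np.array([ray(c,u,v,z)[:2] for u,v in k[:,0]]).astype(np.float32)*1000
    r=cv2.minAreaRect(P);print(name,len(k),'c',np.round(r[0],1),'sz',np.round(r[1],1),'ang',round(r[2],1));print(np.round(cv2.boxPoints(r)).tolist())
H,S,V=[hsv[...,i].astype(int) for i in range(3)]
comp((V>170)&(S<50),(260,190,350,235),.244,'handle')
comp((S<60),(160,80,240,195),.12,'crate')
comp((S<60),(360,200,430,265),.028,'tray')
for p in [(375,140),(345,150),(330,150),(230,201),(360,203),(230,190),(200,150),(200,186)]: print(p,hsv[p[1],p[0]])
E
```

```text
[0.56944347 0.02726793 0.        ] [0.60838264 0.02773972 0.        ]
handle 100 c [ 491.2 -100.9] sz [ 14.9 118.6] ang 5.6
[[478.0, -43.0], [490.0, -161.0], [504.0, -159.0], [493.0, -41.0]]
crate 332 c [714.7 194.9] sz [199.7 311.5] ang 89.4
[[558.0, 97.0], [869.0, 93.0], [871.0, 293.0], [560.0, 296.0]]
tray 162 c [ 441.4 -400.9] sz [153.8 122.1] ang 67.7
[[356.0, -449.0], [469.0, -495.0], [527.0, -353.0], [414.0, -307.0]]
(375, 140) [ 15 104  86]
(345, 150) [ 15 129 195]
(330, 150) [ 17 121 103]
(230, 201) [ 10 146 101]
(360, 203) [ 11 127  66]
(230, 190) [ 17 124 156]
(200, 150) [ 17  17 132]
(200, 186) [19 48 91]
```

View pics/crop.png

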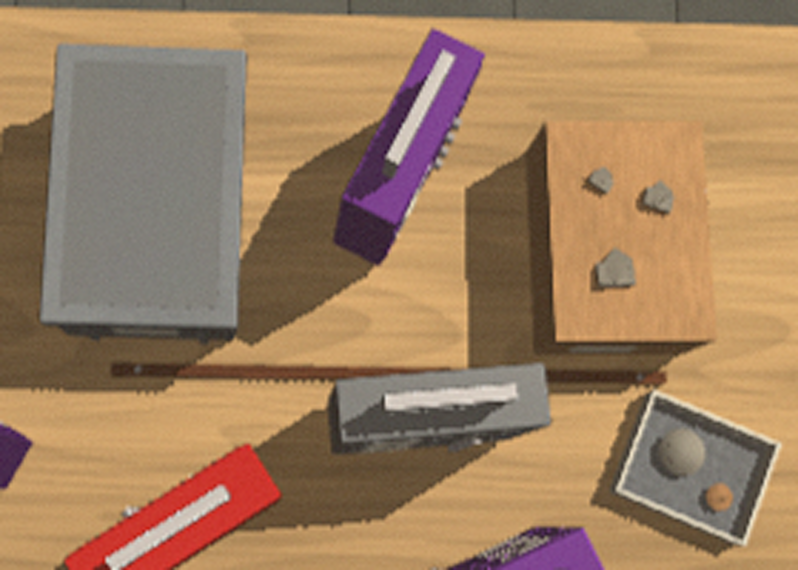

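```bash
python3 - <<'E'
from h import *
c=cam('top')
f=lambda u,v,z:np.round(ray(c,150+(u+.5)/2.85-.5,70+(v+.5)/2.85-.5,z)[:2]*1000)
for n,z,pts in [('crate',.12,[(42,322),(237,328),(245,50),(58,45)]),('carton',.1,[(556,342),(547,123),(703,123),(714,342)]),('strip top edge',.008,[(112,364),(240,366),(330,368),(664,373)]),('strip bottom edge',.004,[(112,376),(240,379),(664,386)]),('casetop far/near',.196,[(332,381),(545,364),(551,425),(342,443)]),('purple top',.196,[(434,30),(340,205),(395,226),(484,54)])]:
    print(n,[f(*p,z).tolist() for p in pts])
E
```

```text
crate [[574.0, 293.0], [571.0, 97.0], [869.0, 95.0], [870.0, 291.0]]
carton [[565.0, -233.0], [803.0, -229.0], [806.0, -398.0], [568.0, -399.0]]
strip top edge [[548.0, 238.0], [548.0, 97.0], [547.0, -3.0], [547.0, -377.0]]
strip bottom edge [[535.0, 238.0], [534.0, 97.0], [533.0, -378.0]]
casetop far/near [[509.0, 4.0], [528.0, -198.0], [471.0, -202.0], [451.0, -6.0]]
purple top [[861.0, -95.0], [680.0, -3.0], [660.0, -56.0], [837.0, -144.0]]
```

Candidates (top image): grey case (305,212), purple (293,120), (115,213), (323,282), and red (210,255). The crop shows the grey one just on the near side of the strip, so that is the case. Its handle is at (491,-101) mm with yaw +5.6°.

Plan: the right foot goes first, tipping on the left foot. That ends near (583,-73) mm, and the gap's centre is at y≈-67.

```bash
python3 -m inch '[[[0,0,-60,0],[44.4,-41.6,0,0],[44.4,-41.6,0,0],[44.4,-41.6,0,0],[44.4,-41.6,0,0],[44.4,-41.6,0,0],[44.4,-41.6,0,0],[44.4,-41.6,0,0],[44.4,-41.6,0,0],[44.4,-41.6,0,0],[44.4,-41.6,0,0]]]' 1 30
python3 -m inch '[[[0,0,0,-0.14],[0,0,0,-0.14],[0,0,0,-0.14],[0,0,0,-0.14],[0,0,0,-0.14],[0,0,0,-0.14],[0,0,0,-0.14],[0,0,0,-0.14],[0,0,0,-0.14],[0,0,0,-0.126],[0,0,0,0]]]'
python3 - <<'E'
from h import *
im,o=snap('wrist','w1.png');c=cam('wrist',o)
R=Ro.from_rotvec(o['orientation']).as_matrix();print(o['ee_pos'],'tool x yaw',np.degrees(np.arctan2(R[1,0],R[0,0])),R[:,2],o['clock'],o['contact_force'])
hsv=cv2.cvtColor(im,cv2.COLOR_RGB2HSV)
print([np.round(proj(c,[.491,-.101,.244]),0)])
m=((hsv[...,2]>170)&(hsv[...,1]<50)).astype(np.uint8)*255
for k in cv2.findContours(m,0,1)[0]:
    if cv2.contourArea(k)>300:
        P=np.array([ray(c,*p,.244)[:2] for p in k[:,0]],np.float32)*1000;print(cv2.boundingRect(k),cv2.minAreaRect(P))
E
```

```text
clock: 1.48
ee_pos: [0.4922, -0.0991, 0.3102]
orientation: [3.11, 0.442, -0.0]
contact_force: [0.6, -0.9, -0.2]
finger_gap: 1.006
clock: 2.85
ee_pos: [0.4914, -0.1009, 0.31]
orientation: [-2.111, -2.326, 0.0]
contact_force: [0.6, 0.2, 0.3]
finger_gap: 1.0
[ 0.49136021 -0.10087037  0.30997348] tool x yaw 95.54413057845713 [-6.89284760e-04  2.25132535e-04 -9.99999737e-01] 2.85 [0.62687705 0.15867743 0.25983629]
[array([261., 210.])]
(174, 284, 94, 50) ((468.85894775390625, -194.95370483398438), (48.921173095703125, 56.054691314697266), 67.60910034179688)
(0, 246, 32, 55) ((315.22662353515625, -167.32948303222656), (13.63632583618164, 42.454376220703125), 25.40261459350586)
(224, 63, 77, 229) ((490.3515930175781, -86.44522857666016), (45.278018951416016, 155.66317749023438), 5.4780426025390625)
```

View pics/w1.png

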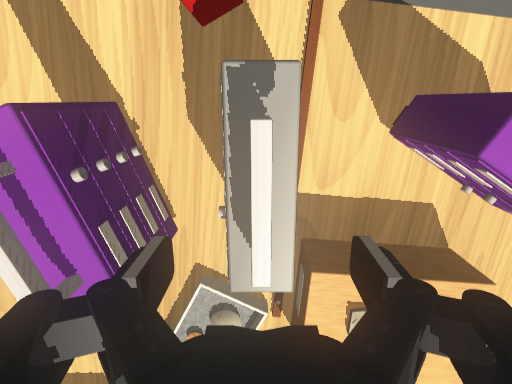

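The wrist view shows the grey case upright under the gripper, bar at px (250–272, 120–287), centred between the fingers (predicted 261,210). Descending to grip.

```bash
python3 - <<'E'
from h import *
o=env.get_obs();c=cam('wrist',o)
for p in [(261,120),(261,287),(250,203),(272,203)]: print(np.round(ray(c,*p,.244)[:2]*1000,1))
E
python3 -m inch '[[[0,0,25,0],[0,0,25,0],[0,0,12,0],[0,0,12,0],[0,0,0,0]]]'
python3 -m inch '[[[0,0,0,0],[0,0,0,0],[0,0,0,0],[0,0,0,0],[0,0,0,0],[0,0,0,0]]]' 0 30
```

```text
[485.7 -41.7]
[ 497.  -160.6]
[483.5 -96.6]
[498.2 -95.2]
clock: 3.52
ee_pos: [0.4914, -0.1007, 0.2358]
orientation: [-2.11, -2.326, 0.001]
contact_force: [0.8, 0.4, -0.2]
finger_gap: 0.998
clock: 4.28
ee_pos: [0.4918, -0.1008, 0.2365]
orientation: [2.11, 2.327, 0.0]
contact_force: [-0.4, 0.2, 3.7]
finger_gap: 0.154
```

```bash
python3 -m inch '[[[4.1,0,-1.5,0],[4.2,0,-1.5,0],[4.2,0,-1.4,0],[4.2,0,-1.4,0],[0,0,0,0]]]'
python3 -m inch '[[[4.2,0,-1.3,0],[4.3,0,-1.3,0],[4.3,0,-1.1,0],[4.3,0,-1.1,0],[0,0,0,0]]]'
python3 - <<'E'
from h import *
im,o=snap('scene','s2.png')
cv2.imwrite('pics/s2c.png',cv2.resize(im[130:330,80:350,::-1],None,fx=2.6,fy=2.6))
E
```

```text
clock: 4.9
ee_pos: [0.4901, -0.0838, 0.2423]
orientation: [2.109, 2.328, 0.0]
contact_force: [-0.5, -4.7, 0.9]
finger_gap: 0.163
clock: 5.52
ee_pos: [0.4883, -0.0666, 0.247]
orientation: [-2.109, -2.328, -0.0]
contact_force: [0.2, -4.7, 1.4]
finger_gap: 0.157
```

View pics/s2c.png

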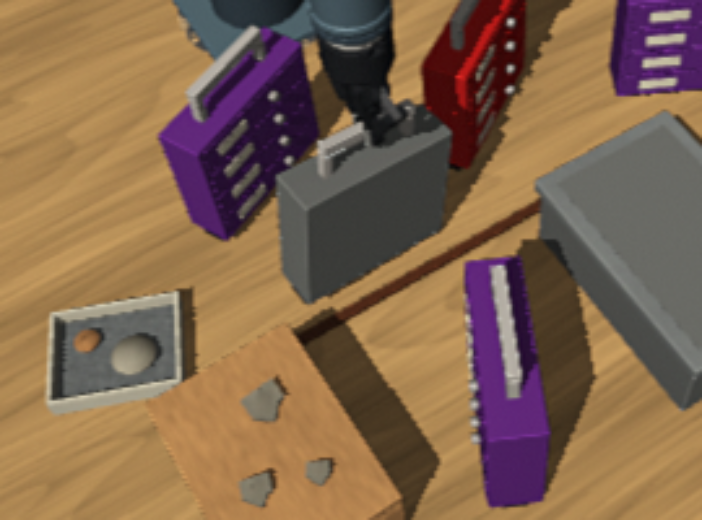

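The case is tipped on its left foot, with wrist forces only a few N. Now swinging the right foot over.

```bash
python3 -m inch '[[[0.1,2.8,0,-0.046],[0.1,2.8,0,-0.046],[0.1,2.8,0,-0.046],[0,2.8,0,-0.046],[0.1,2.8,0,-0.046],[0,2.8,0,-0.046],[0.1,2.8,0,-0.046],[0,2.8,0,-0.046],[0.1,2.8,0,-0.046],[0.1,2.8,0,-0.046],[0,0,0,0],[0,0,0,0]]]'
python3 - <<'E'
from h import *
a,o=snap('top','t3.png');b,_=snap('scene','s3.png')
R=Ro.from_rotvec(o['orientation']).as_matrix();print('tool x yaw',np.degrees(np.arctan2(R[1,0],R[0,0])))
cv2.imwrite('pics/c3.png',np.hstack([cv2.resize(a[150:260,240:380],(400,314)),cv2.resize(b[160:270,155:295],(400,314))])[:,:,::-1])
E
```

```text
clock: 7.08
ee_pos: [0.5141, -0.0577, 0.2463]
orientation: [-1.524, -2.745, -0.001]
contact_force: [1.7, -1.2, -5.1]
finger_gap: 0.156
tool x yaw 121.92768676129585
```

View pics/c3.png

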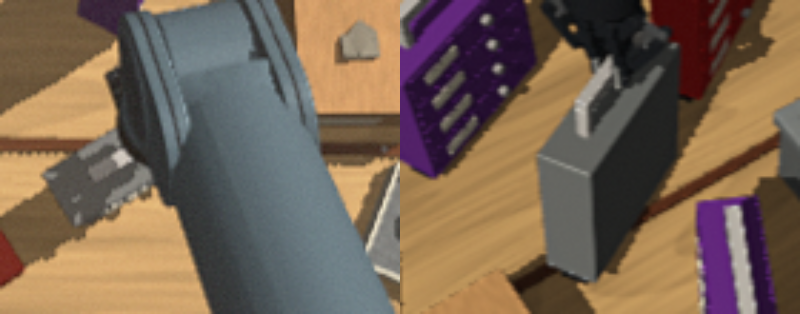

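```bash
python3 -m inch '[[[0,0,1,0],[0,0,0.5,0],[0,0,0,0]]]'; python3 - <<'E'
from h import *
c=cam('scene')
for u,v in [(545,270),(595,283)]: print(np.round(ray(c,155+(u-400)*.35,160+v*.35,.043)*1000))
y=np.radians(31.93);ey=np.array([-np.sin(y),np.cos(y)]);ex=np.array([np.cos(y),np.sin(y)])
p=np.array([514.1,-57.7])+61.2*ey
t=np.radians(8);s=-(195*np.cos(t)-16*np.sin(t))
print(p,p+s*ey-30*ex,p+s*ey+30*ex)
E
```

```text
clock: 7.55
ee_pos: [0.5151, -0.0582, 0.2459]
orientation: [1.523, 2.746, 0.001]
contact_force: [0.8, -2.0, 2.8]
finger_gap: 0.161
[ 564. -185.   43.]
[ 607. -149.   43.]
[481.73237369  -5.75987325] [ 557.22229486 -183.62141982] [ 608.14398775 -151.88845285]
```

Measured body corners (564,-185) and (607,-149) agree with the prediction, so the right foot is past the strip. Setting it down.

```bash
python3 -m inch '[[[-4.3,0,1,0],[-4.3,0,1,0],[-4.3,0,1.1,0],[-4.2,0,1.2,0],[-4.2,0,1.2,0],[-4.2,0,1.3,0],[-4.2,0,1.2,0],[-4.1,0,1.3,0],[0,0,0,0],[0,0,0,0]]]'
python3 - <<'E'
from h import *
a,o=snap('top','t4.png');b,_=snap('scene','s4.png')
R=Ro.from_rotvec(o['orientation']).as_matrix();print(o['ee_pos'],'tool x yaw',np.degrees(np.arctan2(R[1,0],R[0,0])),o['ft_torque'])
cv2.imwrite('pics/c4.png',cv2.resize(b[160:280,135:295],(800,600))[:,:,::-1])
E
```

```text
clock: 8.8
ee_pos: [0.5319, -0.0838, 0.2369]
orientation: [-1.519, -2.747, -0.003]
contact_force: [-5.2, 5.8, 10.1]
finger_gap: 0.158
[ 0.53188856 -0.08383352  0.23685144] tool x yaw 122.10152960507055 [ 1.39527814  1.29115554 -0.13525755]
```

View pics/c4.png

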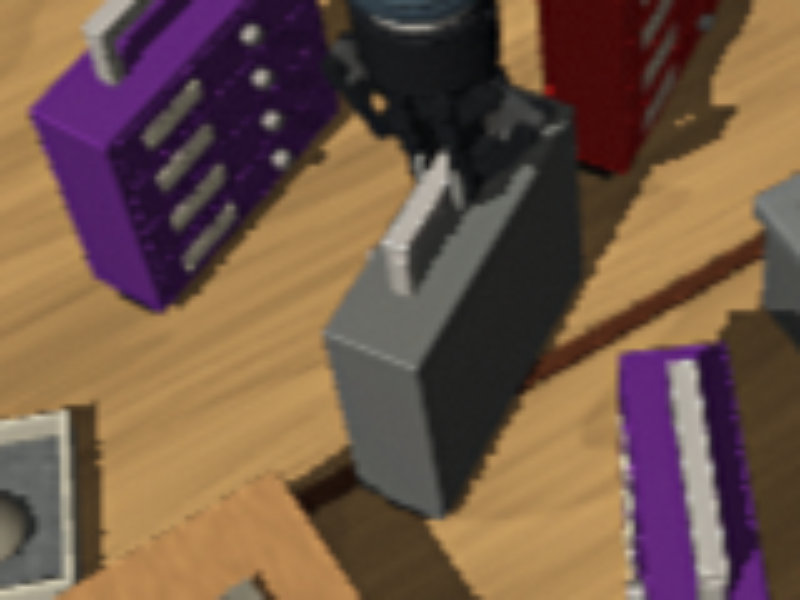

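```bash
python3 - <<'E'
from h import *
c=cam('scene')
for u,v in [(358,483),(440,517)]: print(np.round(ray(c,135+u/5,160+v/5,.016)*1000))
y=np.radians(32.1);ey=np.array([-np.sin(y),np.cos(y)]);ex=np.array([np.cos(y),np.sin(y)])
p=np.array([531.9,-83.8]);p2=np.array([482,-5.8])-95*ey
for q in(p,p2):print(q,'corners',q-100*ey-30*ex,q-100*ey+30*ex,'Rfoot near corner',q-75*ey-15*ex,'far',q+75*ey+15*ex,'Redge',q-95*ey)
E
```

```text
[ 557. -182.   16.]
[ 605. -151.   16.]
[531.9 -83.8] corners [ 559.62620031 -184.45414952] [ 610.45351559 -152.57023475] Rfoot near corner [ 559.04806464 -155.3051228 ] far [504.75193536 -12.2948772 ] Redge [ 582.38286505 -164.27658253]
[532.48286505 -86.27658253] corners [ 560.20906536 -186.93073206] [ 611.03638065 -155.04681728] Rfoot near corner [ 559.6309297  -157.78170533] far [505.33480041 -14.77145973] Redge [ 582.96573011 -166.75316506]
```

```bash
python3 -m inch '[[[-4.1,0,-1.7,0],[-4.2,0,-1.6,0],[-4.2,0,-1.5,0],[-4.2,0,-1.4,0],[0,0,0,0],[0,0,0,0]]]'
```

```text
clock: 9.65
ee_pos: [0.5407, -0.0986, 0.2425]
orientation: [-1.52, -2.746, -0.002]
contact_force: [-3.4, 4.5, 5.1]
finger_gap: 0.159
```

```bash
python3 -m inch '[[[-4.2,0,-1.4,0],[-4.3,0,-1.4,0],[-4.3,0,-1.3,0],[-4.3,0,-1.2,0],[0,0,0,0]]]'
```

```text
clock: 10.28
ee_pos: [0.5506, -0.1156, 0.2477]
orientation: [-1.524, -2.747, -0.0]
contact_force: [-2.1, 4.0, 2.8]
finger_gap: 0.158
```

```bash
python3 -m inch '[[[-0.1,2.85,0.1,0.0466],[-0.1,2.85,0.1,0.0466],[-0.1,2.85,0.1,0.0466],[0,2.85,0.1,0.0466],[-0.1,2.85,0.1,0.0466],[0,2.85,0.1,0.0466]]]'
```

```text
clock: 11.02
ee_pos: [0.5664, -0.1086, 0.2472]
orientation: [1.893, 2.506, 0.0]
contact_force: [-1.6, 3.1, 3.7]
finger_gap: 0.157
```

```bash
python3 -m inch '[[[-0.1,2.85,0,0.0466],[-0.1,2.85,0.1,0.0466],[-0.1,2.85,0,0.0466],[0,2.85,0.1,0.0466],[-0.1,2.85,0,0.0466],[-0.1,2.85,0.1,0.0466],[0,0,0,0]]]'
python3 - <<'E'
from h import *
a,o=snap('top','t5.png');b,_=snap('scene','s5.png')
R=Ro.from_rotvec(o['orientation']).as_matrix();print(o['ee_pos'],'tool x yaw',np.degrees(np.arctan2(R[1,0],R[0,0])),o['ft_torque'])
cv2.imwrite('pics/c5.png',np.hstack([cv2.resize(a[150:270,240:400],(400,300)),cv2.resize(b[160:280,165:325],(400,300))])[:,:,::-1])
E
```

```text
clock: 11.9
ee_pos: [0.5834, -0.1065, 0.2469]
orientation: [2.221, 2.22, 0.001]
contact_force: [-0.7, 2.1, 2.4]
finger_gap: 0.156
[ 0.58344105 -0.10649803  0.24693753] tool x yaw 89.95959944094412 [ 0.49959994  0.24967351 -0.00526941]
```

View pics/c5.png

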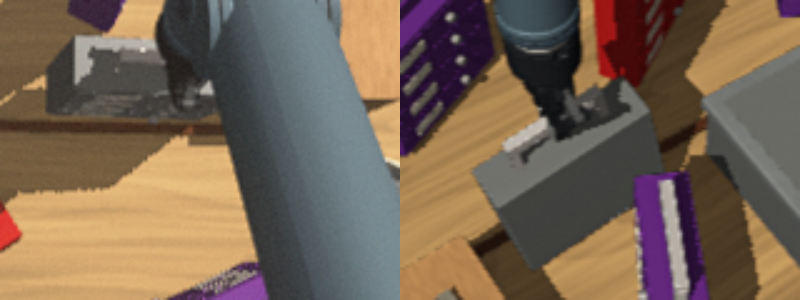

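The case is beyond the strip, square to it, left side still raised. Setting the left foot down.

```bash
python3 -m inch '[[[4.3,0,1,0],[4.3,0,1,0],[4.3,0,1.1,0],[4.2,0,1.2,0],[4.2,0,1.2,0],[4.2,0,1.3,0],[4.2,0,1.3,0],[4.1,0,1.3,0],[1,0,0.5,0],[0,0,0,0],[0,0,0,0]]]'
```

```text
clock: 13.38
ee_pos: [0.5826, -0.0719, 0.2365]
orientation: [-2.223, -2.219, 0.001]
contact_force: [0.6, -1.2, -6.7]
finger_gap: 0.153
```

```bash
python3 -m inch '[[[0,0,0.5,0],[0,0,0.5,0],[0,0,0,0],[0,0,0,0]]]'
```

```text
clock: 13.88
ee_pos: [0.5833, -0.0718, 0.2364]
orientation: [2.222, 2.219, 0.001]
contact_force: [-0.7, -2.4, 3.2]
finger_gap: 0.159
```

```bash
python3 -m inch '[[[0,0,0,0],[0,0,0,0],[0,0,0,0],[0,0,0,0],[0,0,0,0],[0,0,0,0]]]' 1
python3 -m inch '[[[0,0,-10,0],[0,0,-20,0],[0,0,-30,0],[0,0,-30,0],[0,0,-30,0],[0,0,0,0]]]'
python3 -m inch '[[[-40,-40,0,0],[-40,-40,0,0],[-40,-40,0,0],[-40,-20,0,0],[-40,0,0,0],[-40,0,0,0],[-40,0,0,0],[-40,0,0,0],[0,0,0,0],[0,0,0,0]]]'
python3 - <<'E'
from h import *
a,o=snap('top','t6.png');b,_=snap('scene','s6.png');print(o['ee_pos'],o['contact_force'])
c=cam('top');im=a[:,:,::-1].copy();hsv=cv2.cvtColor(im,cv2.COLOR_BGR2HSV)
H,S,V=[hsv[...,i].astype(int) for i in range(3)]
def comp(mask,box,z,n):
    m=np.zeros(mask.shape,np.uint8);x0,y0,x1,y1=box;m[y0:y1,x0:x1]=mask[y0:y1,x0:x1].astype(np.uint8)*255
    cs,_=cv2.findContours(m,0,1);k=max(cs,key=cv2.contourArea)
    P=np.array([ray(c,*p,z)[:2] for p in k[:,0]],np.float32)*1000;print(n,cv2.minAreaRect(P))
comp((V>170)&(S<50),(245,140,345,205),.244,'handle')
comp((S<60),(160,80,240,195),.12,'crate')
comp((S<60),(360,200,430,265),.028,'tray')
cv2.imwrite('pics/c6.png',np.hstack([cv2.resize(a[75:265,155:435],(440,300)),cv2.resize(b[140:320,120:336],(360,300))])[:,:,::-1])
E
```

```text
clock: 14.62
ee_pos: [0.5829, -0.0715, 0.2358]
orientation: [-2.223, -2.22, -0.0]
contact_force: [-0.4, 0.2, -0.3]
finger_gap: 1.0
clock: 15.38
ee_pos: [0.5843, -0.0713, 0.359]
orientation: [2.22, 2.217, 0.005]
contact_force: [0.3, 0.2, 0.1]
finger_gap: 1.002
clock: 16.62
ee_pos: [0.4426, -0.3903, 0.3552]
orientation: [-2.221, -2.22, -0.001]
contact_force: [-0.1, 0.9, 0.5]
finger_gap: 0.999
[ 0.44264075 -0.3903322   0.35523435] [-0.11057782  0.9069665   0.46755408]
handle ((582.3031616210938, -72.20113372802734), (13.220072746276855, 117.07107543945312), 0.9567463994026184)
crate ((714.2310791015625, 194.74517822265625), (199.45806884765625, 310.6197814941406), 89.38782501220703)
tray ((441.7178649902344, -400.5656433105469), (154.4548797607422, 122.01226806640625), 67.61305236816406)
```

View pics/c6.png

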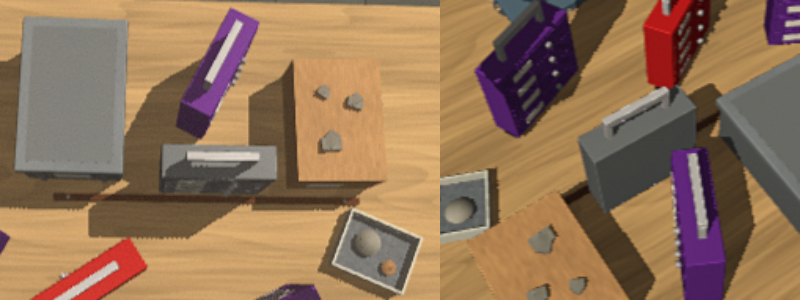

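```bash
python3 -c "
from station import env
print(env.sign_off())"
```

```text
the job is handed in; nothing more can be done
None
```

The grey case now stands just beyond the strip, released, and the job is handed in at about 17 s on the clock.

**How it went:** I gripped the case by its handle and tipped it about 8° onto the left foot. The right foot swung over the strip and went down. I then tipped it onto the right foot and brought the left foot over the same way.

**Final checks (top camera, after release):**

| Check | Result |
|---|---|
| Handle position | (582, -72) mm |
| Squareness to the strip | within about 1° |
| Feet past the strip's far edge | about 20 mm |
| Free space to the crate | about 68 mm |
| Free space to the cardboard box | about 59 mm |

- **Other objects:** the crate and tray measure within 1 mm of their first readings. I judged the cardboard box only by eye, and it looks unmoved.
- **Forces:** wrist force readings, taken at the end of each move, stayed under about 13 N.
- **Weaker evidence:** the handle took about 5 N at the end of the first swing and about 7 N as the second foot was set down. Case weight is 6.4–9 N, so the second reading could be the whole weight of a light case. The readings there do not rule out both feet having been just clear of the bench for a moment. I lowered the arm 1 to 1.5 mm each time, and the readings then showed the case pressing on the bench.

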